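# Close a tin rack on its tin and run the wing nut down

### The arm

A 7-joint arm with a two-finger parallel gripper is mounted at the origin on a cart in front of the work surface, level with it; the furniture and walls round the work are solid. World frame = base frame: x ahead of the robot, y to its left, z up, the work surface at z = 0. Lengths are in mm, angles in rad, forces in N, time in s.
With the tool pointing down it reaches from about 400 to 900 mm from the base axis. Payload 5.5 kg.
Tool frame: the origin (TCP) lies between the finger pads; the fingertips stand 22 mm ahead of it and the grasp point (between the pads) lies 3 mm ahead of it; z points along the fingers, y is the line along which they close (so a half turn about z gives the same grasp; the last joint's range is limited). The gripper opens to 85 mm and grips with 20 to 120 N. Pads are 22 mm wide; open, the fingers measure 114 mm over their backs; the gripper's body (76 mm by 85 mm) begins 54 mm behind the grasp point. The pads swing forward as they close: fully open they stand 13 mm farther back than shut.
Start: joints at [-0.929, 0.501, -0.427, 1.55, 0.221, 1.138, -0.21], TCP at [240.337, 603.935, 253.31] pointing down, gripper open.
Joint ranges: [-2.88, 2.88], [-0.31, 2.03], [-1.54, 1.56], [0.2, 2.42], [-1.41, 4.55], [0.19, 2.02], [-2.57, 2.57]. Speed limits (rad/s): [2.57, 2.57, 3.14, 3.14, 3.14, 3.14, 3.14].

### API

Orientations are given as a 3x3 rotation matrix whose columns are the frame's x, y, z axes.
In Python, from plant import manip, get_image, ticket gives the robot as it stands.
- The arm moves only by the shell command python3 -m pendant 'ROWS'. ROWS is a JSON object of lists of equal length, an entry for each row: "hand": the opening, from -1 (shut) to 1 (fully open); "xyz": the shift along the tool's x, y, z in m, a list of three; "angular": the turn, a rotation vector about the tool's x, y, z in degrees, a list of three. A call has 1 to 5 rows; each row is the pose to reach, as a shift and turn from the pose commanded when the call began, along the tool's axes at that moment; what a row does not reach only later rows make up. A row lasts 1/12 s, in which the tool goes at most 41.7 mm and 7.16 degrees, less where a joint would pass 70% of its speed; a pose out of reach is approached as far as the arm can. A call with a gripper value outside its range is refused whole. The fingers move at their own pace and stop on an object; the grip force is fixed at half the most. Time passes only in rows, so rows that repeat a pose let the fingers close. It gives the time, the measured TCP pose, the force, the opening and the grip force at its end, in the units of the state.
- manip.get_state(): the state, without advancing time (a new reading comes with each control period).
- get_image(name): name is "side" or "top"; returns a dict with "img" (420x560x3 uint8, red, green, blue), "fovy" (degrees; the focal length in pixels is half the picture's height over the tangent of half this angle, whatever the lens; pixels are square), "cx", "cy" (the principal point, pixels), "k1" (the pictures are not rectified: a ray, as slopes to the right and down, at radius r is drawn at 1 + k1 r^2 times it, then the intrinsics apply), "extrinsics" (4x4, takes a point from camera to world coordinates). Camera axes: x right, y down, z forward; pixel columns grow to the right and rows downward; lengths in mm; the calibration is good to about 2 mm. A picture is of the moment at which its call begins. There is no depth.
- ticket.hand_in(): hands the job in; it is judged then, once.
The state is a dict: "time_s": time; "joint_positions": joint angles; "qvel": joint speeds; "effort": joint torques, N m; "position": TCP position; "eef_rot": TCP orientation; "wrist_force": force on the tool from outside, world axes, zero at the start; "ft_torque": the same for the moment, N m; "grip_width": finger opening in mm; "finger_force": force on a finger pad.
Only numpy, scipy, OpenCV 4.12 (cv2) and the standard library are available. Lean on these libraries where they do the work, as an engineer would, in place of code of your own. Each camera call takes 0.05 s, during which the arm holds its last target. There are 200 camera calls.

### The job

Push the rack's sliding end along until the tin stands snug between it and the fixed end panel; then screw the wing nut on the sliding end down clockwise until it stops, by pushing its wings round with the fingertips. Only push, and gently: do not pinch the wing nut or the sliding end, do not lift the tin, leave the tin snug and upright in the rack, and do not disturb the garlic, the salt shaker or the tomato.

Things in the scene. Friction and masses are not known exactly. Their poses are not given: they have to be found in the camera images.
- rack: low tin rack of light wood, fixed to the worktop: base board 150 (x) x 300 (y) x 16 mm (z) with a dark slot along y; at its +y end an upright fixed end panel 110 mm wide, inner face at y = +136 mm, top at z = 62 mm. Origin: centre of the underside, on the worktop. y runs along the slot to the fixed end; z up. Its yaw is within 0.35 rad of the world's.
- slider (a joint): travel in m of the rack's sliding end along the rack's +y, toward the fixed end panel: 0 is wide open (it starts at 0 to 0.02), 0.060 is where it presses the tin against the fixed panel, 0.064 its limit. It needs about 6 N to slide and stays where it is left.
- plate (a point): centre of the sliding end's upright plate, on its face toward the tin, 44 mm above the worktop; axes as the rack's. The plate is of light wood, 104 mm wide (x), 12 mm thick, top 72 mm above the worktop.
- foot_end (a point): centre of the end face of the sliding end's foot, looking to the rack's -y, away from the tin; 26 mm above the worktop. The foot is 52 (x) x 80 (y) x 20 mm (z), lies on the base board behind the plate, its top 36 mm above the worktop. Push here toward the rack's +y to slide the sliding end. Axes as the rack's.
- nut (a joint): angle in rad by which the wing nut has been screwed down, growing clockwise seen from above; it starts at 0 to 2.5 and stops hard at 10.0 (home). It sinks 0.8 mm per rad, turns loosely (about 0.05 N m), stays where it is left and cannot come off.
- nut_wings (a point): steel wing nut on a stud on the foot, 43.5 mm from foot_end. This point: on its axis at mid-height of the wings, 60 mm above the worktop at joint value 0, 52 mm when home. x points along one wing, the other points the other way. Hub radius 12 mm; wings reach 30 mm from the axis, 6 mm thick, 20 mm high. The plate's back is 31.5 mm from the axis: too near for a finger to pass.
- tin: low round loose tin, diameter 86 mm, 40 mm high, about 0.23 kg, standing on the base board between the two ends. Origin: centre of its underside, z up. When snug against the fixed panel its origin is at rack y = 92.8 mm.
- garlic: bulb of garlic, 56 mm, loose on the worktop beyond the rack. Origin: centre of the underside.
- salt_shaker: glass salt shaker, 44 mm wide, 90 mm high, loose on the worktop on the robot's side of the rack. Origin: centre of the underside.
- tomato: tomato, 55 mm wide, 60 mm high, loose on the worktop on the robot's side of the rack. Origin: centre of the underside.
Not all that is in view belongs to the job. There is more than one size of the tin; the job needs the largest.

How it is judged:
By the outcome, as a careful person would: the job done as asked, in the order asked, and still so for the second after the job is handed in, with the robot touching nothing.
It also fails if it takes over 61 s, if anything falls off the work surface, if the arm or the gripper's body presses on something with over 40 N, if the wrist force passes 120 N, or if a joint passes its speed limit or range.

## Working session

There is one attempt and no reset: what is moved stays moved. The work goes in short steps, Python scripts to look and compute and a shell command to move; the robot and the scene stay as the last step left them, time stands still between calls to the robot, and variables do not carry over. Pictures are saved under pics/ and viewed, at most 10 in all, crops included, and the job is handed in when it is done.

```bash
ls; mkdir -p pics
python3 - <<'E'
from plant import manip,get_image
import cv2,numpy as np
ims=[]
for n in("side","top"):
    d=get_image(n); cv2.imwrite(f"pics/{n}0.png",d["img"][:,:,::-1])
    print(n,d["fovy"],d["cx"],d["cy"],d["k1"],np.round(d["extrinsics"],3).tolist())
s=manip.get_state();print(s)
E
```

```text
pics
side 53.81890557339252 277.0397908834745 213.15871395523297 -0.02005531051680438 [[0.919, -0.25, 0.303, 294.659], [-0.393, -0.613, 0.685, -548.236], [0.014, -0.749, -0.662, 657.333], [0.0, 0.0, 0.0, 1.0]]
top 49.73767864959879 280.64676745935 210.49436821824182 0.04298639957935414 [[0.004, -0.997, 0.077, 510.355], [-1.0, -0.004, 0.003, 46.488], [-0.002, -0.077, -0.997, 1008.825], [0.0, 0.0, 0.0, 1.0]]
{'time_s': 0.1, 'joint_positions': array([-0.92878021,  0.50176839, -0.4268078 ,  1.55129872,  0.22078639,
        1.13834354, -0.21027478]), 'qvel': array([ 4.43026547e-04, -3.14896568e-03, -5.25009673e-04, -1.64534660e-03,
       -6.80134009e-04, -9.13028681e-04, -5.30864405e-05]), 'effort': array([-1.14894527e-02, -5.70803261e+01, -5.83859771e+00, -2.81754702e+01,
        1.05976113e-02,  5.44824492e-03,  2.78005949e-06]), 'position': array([240.2068499 , 603.36548766, 252.37355245]), 'eef_rot': array([[-9.29124833e-01,  3.69765498e-01, -7.21269559e-04],
       [ 3.69766195e-01,  9.29123434e-01, -1.61396454e-03],
       [ 7.33600473e-05, -1.76627563e-03, -9.99998437e-01]]), 'wrist_force': array([0.00246289, 0.12115865, 0.2148989 ]), 'ft_torque': array([ 0.0123202 , -0.00327817,  0.02980784]), 'finger_force': 0.0, 'grip_width': 85.3015054724595}
```

View pics/side0.png

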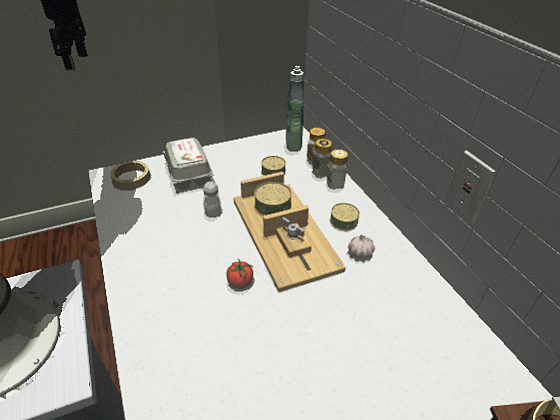

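View pics/top0.png

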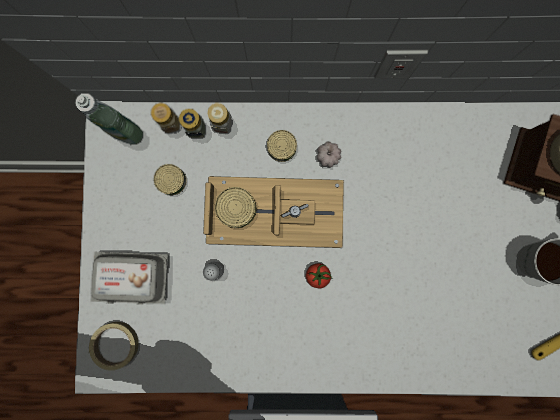

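Side view: the large tin is in the rack at (273,197), the wing nut at (292,229), the foot end near (297,250), the tomato at (240,275), the shaker at (211,198) and the garlic at (361,247).
Top view: the tin is at (236,208), the plate at col 277, the nut at (294,211), the foot end near col 315, and the fixed panel at col 209.
Candidates for the tin (top): (236,208) in the rack, (281,145) and (170,180) loose. The largest is the one in the rack. For the nut, only (294,211) fits. I'll check the choice in one close crop of both views.

```bash
cat > h.py <<'E'
import numpy as np,cv2
from plant import manip,get_image
def ray(d,u,v):
    f=210/np.tan(np.radians(d["fovy"])/2); q=np.array([(u-d["cx"])/f,(v-d["cy"])/f]); p=q.copy()
    for _ in range(20): p=q/(1+d["k1"]*(p@p))
    E=d["extrinsics"]; return E[:3,3],E[:3,:3]@np.array([p[0],p[1],1])
def onz(d,u,v,z):
    o,r=ray(d,u,v); return o+r*(z-o[2])/r[2]
def two(d1,p1,d2,p2):
    o1,r1=ray(d1,*p1);o2,r2=ray(d2,*p2)
    t=np.linalg.lstsq(np.c_[r1,-r2],o2-o1,rcond=None)[0]
    a=o1+r1*t[0];b=o2+r2*t[1]; return (a+b)/2,np.linalg.norm(a-b)
def proj(d,P):
    E=d["extrinsics"];c=E[:3,:3].T@(np.array(P,float)-E[:3,3]);p=c[:2]/c[2];p=p*(1+d["k1"]*(p@p))
    f=210/np.tan(np.radians(d["fovy"])/2);return p*f+[d["cx"],d["cy"]]
E
python3 - <<'E'
from h import *
t=get_image("top");s=get_image("side")
a=cv2.resize(t["img"][165:260,195:355],None,fx=5,fy=5,interpolation=cv2.INTER_CUBIC)[:300*2]
b=cv2.resize(s["img"][165:295,225:355],None,fx=4.6,fy=4.6,interpolation=cv2.INTER_CUBIC)
cv2.imwrite("pics/ct.png",a[:,:,::-1]);cv2.imwrite("pics/cs.png",b[:,:,::-1])
# rack mask
hsv=cv2.cvtColor(t["img"],cv2.COLOR_RGB2HSV)
m=((hsv[...,0]>8)&(hsv[...,0]<28)&(hsv[...,1]>70)&(hsv[...,2]>90)).astype(np.uint8)
m=cv2.morphologyEx(m,cv2.MORPH_OPEN,np.ones((3,3)))
n,l,st,c=cv2.connectedComponentsWithStats(m)
for i in range(1,n):
    if st[i,4]>150: print(st[i],c[i])
i=l[235,300]; print(cv2.minAreaRect(np.argwhere(l==i)[:,::-1].astype(np.float32)))
E
```

```text
[151 103  20  19 300] [160.37       112.24333333]
[208 104  19  19 187] [217.04812834 113.09625668]
[179 109  20  19 196] [188.35714286 117.92346939]
[267 131  30  28 629] [281.35771065 144.48648649]
[154 165  30  29 652] [168.34662577 178.60736196]
[ 204  177  139   70 8348] [274.74161476 211.57367034]
[ 92 324  43  21 225] [115.20444444 331.27111111]
[534 337  26  23 292] [547.27739726 348.51027397]
((273.4092712402344, 211.46926879882812), (138.62106323242188, 67.48027801513672), 1.6135388612747192)
```

View pics/ct.png

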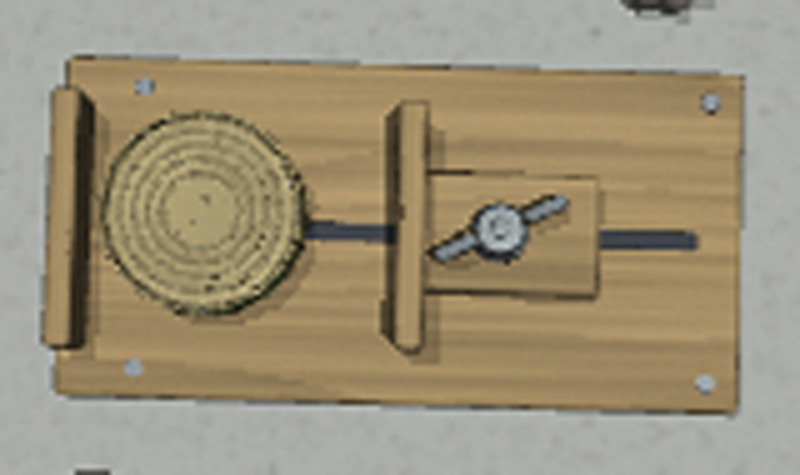

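View pics/cs.png

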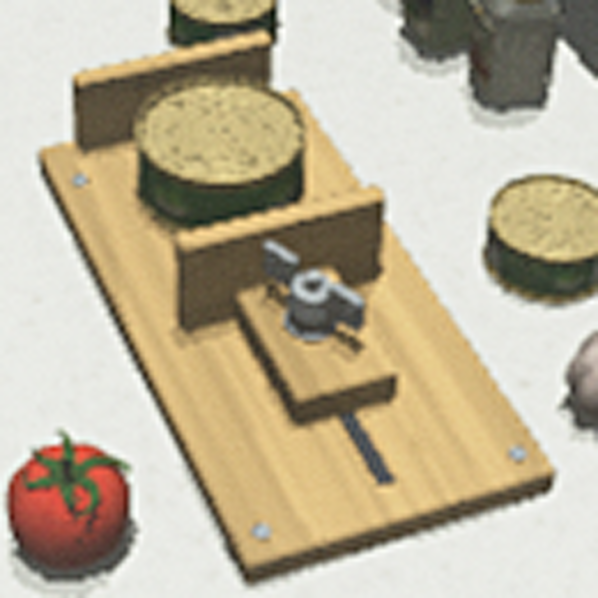

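The crops confirm it: the large tin is the one in the rack, near the fixed panel. In the top crop the nut hub is at (500,228), the wing tips at (562,203) and (435,255), and the foot end edge runs (600,180) to (597,297). Next I turn these into world positions.

Run:
```python
from h import *
np.set_printoptions(precision=1,suppress=True)
t=get_image("top");s=get_image("side")
T=lambda u,v:((u+.5)/5+195-.5,(v+.5)/5+165-.5); S=lambda u,v:((u+.5)/4.6+225-.5,(v+.5)/4.6+165-.5)
C=[onz(t,*T(*p),16) for p in((67,57),(743,75),(738,413),(55,395))]
for c in C: print("corner",c)
c=np.mean(C,0);yd=(C[0]+C[3]-C[1]-C[2])[:2];yd/=np.linalg.norm(yd);xd=np.array([yd[1],-yd[0]])
print("rack",c,"yaw",np.arctan2(-yd[0],yd[1]), [np.linalg.norm(C[i]-C[i-1]) for i in range(4)])
R=lambda P:np.array([(P[:2]-c[:2])@xd,(P[:2]-c[:2])@yd,P[2]])
for n,a,b in(("hub",(500,226),(315,283)),("footA",(600,180),(395,377)),("footB",(597,297),(296,405)),("cornFar",(743,75),(552,474)),("cornNear",(738,413),(247,568)),("tintop",(205,212),(220,130)),("plateA",(428,103),(383,195))):
    P,e=two(t,T(*a),s,S(*b)); print(n,P,e,"rack",R(P))
for n,p,z in(("hub",(500,226),60),("w1",(562,203),68),("w2",(435,255),68),("footA",(600,180),36),("footB",(597,297),36),("tin",(205,212),56),("pA",(428,103),72),("pB",(420,350),72),("fixtop",(80,90),62)):
    P=onz(t,*T(*p),z);print(n,P,"rack",R(P))
for n,u,v,z in(("tom",318,275,30),("salt",213,270,85),("garlic",329,154,25)):
    P=onz(t,u,v,z);print(n,P,R(P))
print(R(manip.get_state()["position"]))
```

```text
corner [662.7 209.9  16. ]
corner [655.9 -88.6  16. ]
corner [507.2 -85.5  16. ]
corner [513.8 212.7  16. ]
rack [584.9  62.1  16. ] yaw -0.02246924106119478 [np.float64(148.95093490351812), np.float64(298.5975393896518), np.float64(148.7234558301366), np.float64(298.22567748898956)]
hub [584.6  19.9  58.8] 1.347494975822414 rack [  0.7 -42.2  58.8]
footA [606.5 -24.   30.4] 2.5342544744980318 rack [ 23.5 -85.6  30.4]
footB [556.4 -22.9  31. ] 0.9143029719521222 rack [-26.6 -85.6  31. ]
cornFar [654.9 -88.5  10.8] 3.6641609564926925 rack [  73.4 -149.    10.8]
cornNear [506.3 -85.6  12.5] 1.8485746213631644 rack [ -75.2 -149.5   12.5]
tintop [589.9 144.6  54.6] 2.2213828066690136 rack [ 3.2 82.6 54.6]
plateA [634.3  50.6  71.6] 2.5049986440518532 rack [ 49.7 -10.4  71.6]
hub [585.1  19.7  60. ] rack [  1.2 -42.4  60. ]
w1 [594.2  -5.9  68. ] rack [ 10.9 -67.8  68. ]
w2 [572.3  46.9  68. ] rack [-12.3 -15.4  68. ]
footA [607.1 -24.1  36. ] rack [ 24.1 -85.7  36. ]
footB [556.6 -22.7  36. ] rack [-26.4 -85.4  36. ]
tin [590.8 144.1  56. ] rack [ 4.1 82.1 56. ]
pA [635.4  50.1  72. ] rack [ 50.8 -10.8  72. ]
pB [532.7  53.   72. ] rack [-52.  -10.3  72. ]
fixtop [641.6 196.6  62. ] rack [ 53.7 135.8  62. ]
tom [447.7 -31.5  30. ] [-135.   -96.6   30. ]
salt [460.4 185.2  85. ] [-127.2  120.3   85. ]
garlic [711.1 -56.6  25. ] [ 128.9 -115.8   25. ]
[-356.7  533.7  252.9]
```

```bash
python3 -m pendant '{"hand":[-1,-1,-1,-1,-1],"xyz":[[-0.028,-0.024,0],[-0.056,-0.048,0],[-0.084,-0.072,0],[-0.112,-0.096,0],[-0.14,-0.12,0]],"angular":[[0,0,0],[0,0,0],[0,0,0],[0,0,0],[0,0,0]]}'
python3 -m pendant '{"hand":[-1,-1,-1,-1,-1],"xyz":[[-0.028,-0.024,0],[-0.056,-0.048,0],[-0.084,-0.072,0],[-0.112,-0.096,0],[-0.14,-0.12,0]],"angular":[[0,0,0],[0,0,0],[0,0,0],[0,0,0],[0,0,0]]}'
python3 -m pendant '{"hand":[-1,-1,-1,-1,-1],"xyz":[[-0.028,-0.024,0],[-0.056,-0.048,0],[-0.084,-0.072,0],[-0.112,-0.096,0],[-0.14,-0.12,0]],"angular":[[0,0,0],[0,0,0],[0,0,0],[0,0,0],[0,0,0]]}'
python3 -m pendant '{"hand":[-1,-1,-1,-1,-1],"xyz":[[-0.028,-0.024,0],[-0.056,-0.048,0],[-0.084,-0.072,0],[-0.112,-0.096,0],[-0.139,-0.12,0]],"angular":[[0,0,0],[0,0,0],[0,0,0],[0,0,0],[0,0,0]]}'
python3 -m pendant '{"hand":[-1,-1,-1,-1,-1],"xyz":[[0,0,0],[0,0,0],[0,0,0],[0,0,0],[0,0,0]],"angular":[[0,0,7],[0,0,14],[0,0,21],[0,0,28],[0,0,35]]}'
python3 -m pendant '{"hand":[-1,-1,-1,-1,-1],"xyz":[[0,0,0],[0,0,0],[0,0,0],[0,0,0],[0,0,0]],"angular":[[0,0,7],[0,0,14],[0,0,21],[0,0,28],[0,0,34.6]]}'
cat >> h.py <<'E'
c=np.array([584.9,62.1]);yd=np.array([.0225,.9997]);xd=np.array([.9997,-.0225])
def R(P): P=np.asarray(P);return np.round([(P[:2]-c)@xd,(P[:2]-c)@yd,P[2]],1)
def st():
    s=manip.get_state();r=s["eef_rot"];print(s["time_s"],"rack",R(s["position"]),"toolx",np.round(r[:,0],3),"z",np.round(r[:,2],3),"F",np.round(s["wrist_force"],1),"w",s["grip_width"],"q",np.round(s["joint_positions"],2))
E
python3 -c "
from h import *
st()"
```

```text
time_s: 0.72
position: [326.5, 439.1, 253.3]
eef_rot: [[-0.929, 0.37, 0.0], [0.37, 0.929, 0.0], [-0.0, 0.0, -1.0]]
wrist_force: [1.4, -0.1, -0.4]
grip_width: 25.4
finger_force: 0.0
time_s: 1.13
position: [412.3, 275.7, 253.6]
eef_rot: [[-0.929, 0.37, 0.001], [0.37, 0.929, 0.0], [-0.0, 0.001, -1.0]]
wrist_force: [0.4, 1.4, 0.2]
grip_width: -0.1
finger_force: 0.0
time_s: 1.55
position: [498.0, 112.5, 253.6]
eef_rot: [[-0.929, 0.37, 0.001], [0.37, 0.929, 0.0], [-0.001, 0.0, -1.0]]
wrist_force: [0.1, 1.1, 0.8]
grip_width: 0.0
finger_force: 0.0
time_s: 1.97
position: [582.9, -50.5, 253.4]
eef_rot: [[-0.929, 0.37, 0.0], [0.37, 0.929, 0.0], [-0.0, 0.0, -1.0]]
wrist_force: [0.4, -0.2, 0.4]
grip_width: -0.0
finger_force: 0.0
time_s: 2.38
position: [582.2, -48.8, 253.2]
eef_rot: [[-0.544, 0.839, -0.0], [0.839, 0.544, 0.0], [0.0, -0.0, -1.0]]
wrist_force: [-0.4, -0.0, -0.3]
grip_width: 0.1
finger_force: 0.0
time_s: 2.8
position: [582.2, -48.6, 253.3]
eef_rot: [[0.029, 1.0, -0.0], [1.0, -0.029, 0.0], [0.0, -0.0, -1.0]]
wrist_force: [0.1, -0.4, -0.1]
grip_width: 0.2
finger_force: 0.0
2.8 rack [-2.000e-01 -1.107e+02  2.533e+02] toolx [0.029 1.    0.   ] z [-0.  0. -1.] F [ 0.1 -0.4 -0.1] w 0.18631397775694608 q [-0.06  0.35  0.12  1.74 -0.05  1.06  0.05]
```

```bash
python3 -m pendant '{"hand":[-1,-1,-1,-1,-1],"xyz":[[0,0,0.03],[0,0,0.06],[0,0,0.09],[0,0,0.12],[0,0,0.15]],"angular":[[0,0,0],[0,0,0],[0,0,0],[0,0,0],[0,0,0]]}'
python3 -m pendant '{"hand":[-1,-1,-1,-1,-1],"xyz":[[0,0,0.02],[0,0,0.04],[0,0,0.055],[0,0,0.059],[0,0,0.059]],"angular":[[0,0,0],[0,0,0],[0,0,0],[0,0,0],[0,0,0]]}'
python3 - <<'E'
from h import *
st()
t=get_image("top");s=get_image("side")
a=cv2.resize(t["img"][165:260,195:355],(800,475),interpolation=cv2.INTER_CUBIC)
b=cv2.resize(s["img"][165:295,225:355],(598,598),interpolation=cv2.INTER_CUBIC)
cv2.imwrite("pics/s1.png",b[:,:,::-1])
E
```

```text
time_s: 3.22
position: [582.3, -48.5, 102.2]
eef_rot: [[0.022, 1.0, 0.001], [1.0, -0.022, 0.0], [0.0, 0.001, -1.0]]
wrist_force: [0.1, 0.5, -0.2]
grip_width: -0.1
finger_force: 0.0
time_s: 3.63
position: [581.1, -48.6, 43.0]
eef_rot: [[0.023, 1.0, -0.003], [1.0, -0.023, 0.0], [0.0, -0.003, -1.0]]
wrist_force: [-0.3, -0.6, 0.3]
grip_width: 0.1
finger_force: 0.0
3.6333 rack [  -1.3 -110.7   43. ] toolx [0.023 1.    0.   ] z [-0.003  0.    -1.   ] F [-0.3 -0.6  0.3] w 0.09058490060702251 q [-0.03  0.63  0.09  1.86 -0.09  0.65  0.09]
```

View pics/s1.png

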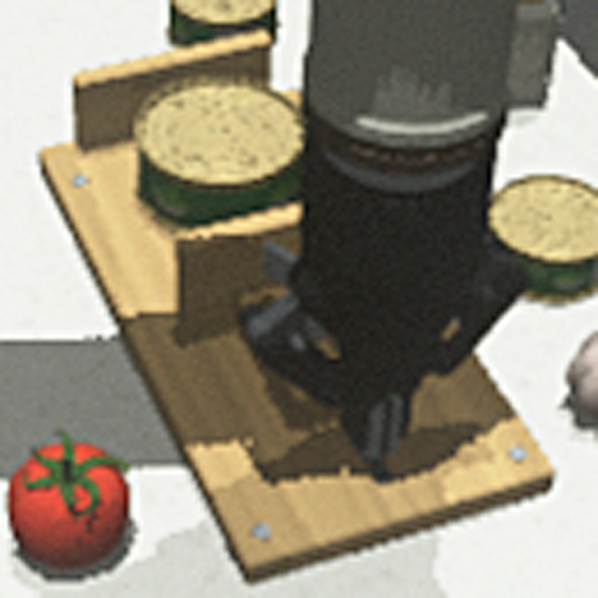

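```bash
python3 -m pendant '{"hand":[-1,-1,-1,-1,-1],"xyz":[[0.005,0.001,0],[0.009,0.001,0],[0.012,0.001,0],[0.014,0.001,0],[0.016,0.001,0]],"angular":[[0,0,0],[0,0,0],[0,0,0],[0,0,0],[0,0,0]]}'
python3 -m pendant '{"hand":[-1,-1,-1,-1,-1],"xyz":[[0.003,0,0],[0.006,0,0],[0.010,0,0],[0.014,0,0],[0.018,0,0]],"angular":[[0,0,0],[0,0,0],[0,0,0],[0,0,0],[0,0,0]]}'
python3 -m pendant '{"hand":[-1,-1,-1,-1,-1],"xyz":[[0.004,0,0],[0.008,0,0],[0.012,0,0],[0.015,0,0],[0.018,0,0]],"angular":[[0,0,0],[0,0,0],[0,0,0],[0,0,0],[0,0,0]]}'
python3 -c "
from h import *
st()"
```

```text
time_s: 4.15
position: [584.4, -34.6, 45.3]
eef_rot: [[0.024, 1.0, 0.002], [1.0, -0.024, -0.002], [-0.002, 0.002, -1.0]]
wrist_force: [0.4, -6.0, 4.7]
grip_width: 0.1
finger_force: 3.1
time_s: 4.57
position: [584.8, -17.6, 45.3]
eef_rot: [[0.025, 1.0, 0.002], [1.0, -0.025, -0.003], [-0.003, 0.002, -1.0]]
wrist_force: [-0.4, -6.8, 4.5]
grip_width: -0.0
finger_force: 3.2
time_s: 4.98
position: [585.2, 0.6, 45.3]
eef_rot: [[0.025, 1.0, 0.002], [1.0, -0.025, -0.003], [-0.003, 0.002, -1.0]]
wrist_force: [-0.5, -6.3, 5.0]
grip_width: -0.2
finger_force: 3.1
4.9833 rack [  1.7 -61.4  45.3] toolx [ 0.025  1.    -0.003] z [ 0.002 -0.003 -1.   ] F [-0.5 -6.3  5. ] w -0.2258290651595112 q [-0.12  0.63  0.1   1.86 -0.09  0.65  0.  ]
```

```bash
python3 -m pendant '{"hand":[-1,-1,-1,-1,-1],"xyz":[[0.002,0,0],[0.004,0,0],[0.006,0,0],[0.007,0,0],[0.008,0,0]],"angular":[[0,0,0],[0,0,0],[0,0,0],[0,0,0],[0,0,0]]}'
python3 -m pendant '{"hand":[-1,-1],"xyz":[[0.001,0,0],[0.002,0,0]],"angular":[[0,0,0],[0,0,0]]}'
python3 -m pendant '{"hand":[-1,-1],"xyz":[[0.0005,0,0],[0.001,0,0]],"angular":[[0,0,0],[0,0,0]]}'
python3 - <<'E'
from h import *
st()
t=get_image("top")
a=cv2.resize(t["img"][165:260,195:355],(800,475),interpolation=cv2.INTER_CUBIC)
cv2.imwrite("pics/t2.png",a[:,:,::-1])
E
```

```text
time_s: 5.4
position: [585.4, 7.7, 45.3]
eef_rot: [[0.025, 1.0, 0.002], [1.0, -0.025, -0.003], [-0.003, 0.002, -1.0]]
wrist_force: [-0.9, -6.9, 4.3]
grip_width: 0.0
finger_force: 3.9
time_s: 5.57
position: [585.4, 9.6, 45.3]
eef_rot: [[0.025, 1.0, 0.002], [1.0, -0.025, -0.003], [-0.003, 0.002, -1.0]]
wrist_force: [-0.9, -7.9, 5.7]
grip_width: 0.0
finger_force: 3.9
time_s: 5.73
position: [585.4, 10.6, 45.3]
eef_rot: [[0.025, 1.0, 0.002], [1.0, -0.025, -0.003], [-0.003, 0.002, -1.0]]
wrist_force: [-0.1, -8.2, 5.2]
grip_width: 0.0
finger_force: 3.9
5.7333 rack [  1.7 -51.4  45.3] toolx [ 0.025  1.    -0.003] z [ 0.002 -0.003 -1.   ] F [-0.1 -8.2  5.2] w 0.03751574803911893 q [-0.14  0.63  0.1   1.86 -0.09  0.65 -0.02]
```

View pics/t2.png

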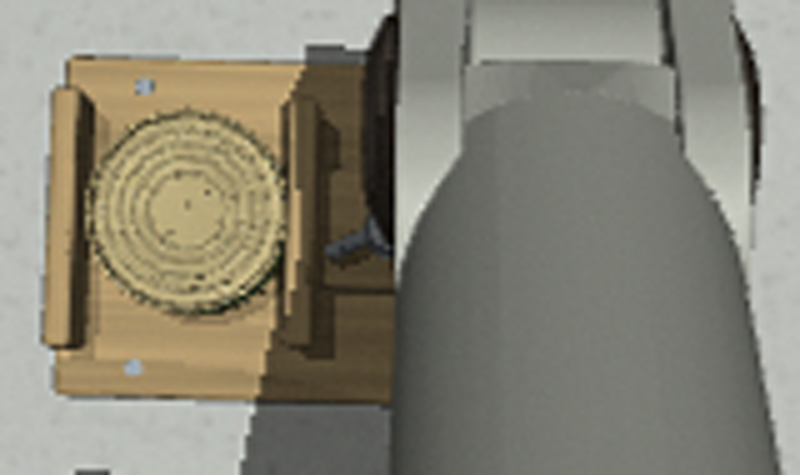

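The tin is in contact with the plate and moving; a small gap to the fixed panel remains (tin edge at col 90, panel at about 82). I'll go on in small steps.

```bash
for i in 1; do
python3 -m pendant '{"hand":[-1,-1],"xyz":[[0.0005,0,0],[0.001,0,0]],"angular":[[0,0,0],[0,0,0]]}'
python3 -m pendant '{"hand":[-1,-1],"xyz":[[0.0005,0,0],[0.001,0,0]],"angular":[[0,0,0],[0,0,0]]}'
python3 -m pendant '{"hand":[-1,-1],"xyz":[[0.0005,0,0],[0.0005,0,0]],"angular":[[0,0,0],[0,0,0]]}'
done | egrep "position|wrist"; python3 -c "
from h import *
st()"
```

```text
position: [585.5, 11.5, 45.3]
wrist_force: [0.3, -7.3, 4.7]
position: [585.5, 12.6, 45.3]
wrist_force: [-0.0, -8.3, 4.7]
position: [585.5, 13.2, 45.3]
wrist_force: [0.1, -6.8, 5.1]
6.2833 rack [  1.7 -48.8  45.3] toolx [ 0.025  1.    -0.003] z [ 0.002 -0.003 -1.   ] F [ 0.1 -6.8  5.1] w 0.12657440139502799 q [-0.14  0.63  0.1   1.86 -0.09  0.65 -0.02]
```

```bash
python3 -m pendant '{"hand":[-1,-1],"xyz":[[0.0005,0,0],[0.0005,0,0]],"angular":[[0,0,0],[0,0,0]]}' | egrep "position|wrist"
python3 -m pendant '{"hand":[-1,-1],"xyz":[[0.0005,0,0],[0.0005,0,0]],"angular":[[0,0,0],[0,0,0]]}'| egrep "position|wrist"
python3 - <<'E'
from h import *
st()
t=get_image("top")["img"]
a=cv2.resize(t[165:260,195:275],(800,950),interpolation=cv2.INTER_CUBIC)[200:750]
cv2.imwrite("pics/t3.png",a[:,:,::-1])
E
```

```text
position: [585.5, 13.7, 45.3]
wrist_force: [-0.4, -7.6, 4.7]
position: [585.5, 13.9, 45.4]
wrist_force: [-0.3, -6.9, 4.9]
6.6167 rack [  1.7 -48.2  45.4] toolx [ 0.026  1.    -0.004] z [ 0.002 -0.004 -1.   ] F [-0.3 -6.9  4.9] w 0.28319501223056015 q [-0.15  0.63  0.1   1.86 -0.09  0.65 -0.02]
```

View pics/t3.png

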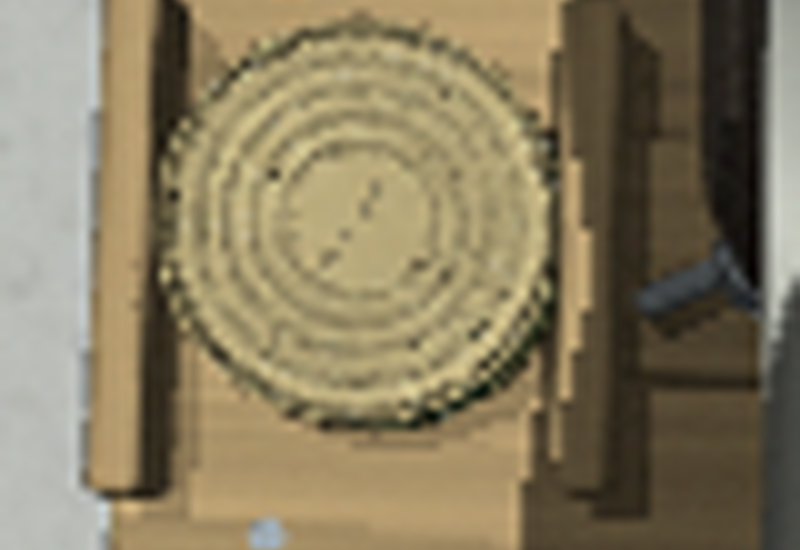

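The tin's left edge (col 165) is now almost at the panel's face (col 158–185). I'll keep nudging until the force rises.

```bash
python3 -m pendant '{"hand":[-1,-1],"xyz":[[0.0004,0,0],[0.0008,0,0]],"angular":[[0,0,0],[0,0,0]]}' | egrep "position|wrist"
python3 -m pendant '{"hand":[-1,-1],"xyz":[[0.0004,0,0],[0.0008,0,0]],"angular":[[0,0,0],[0,0,0]]}'| egrep "position|wrist"
python3 -c "
from h import *
st()"
```

```text
position: [585.5, 13.9, 45.4]
wrist_force: [-0.7, -9.7, 5.4]
position: [585.6, 13.9, 45.4]
wrist_force: [-1.0, -10.7, 6.2]
7.0 rack [  1.7 -48.1  45.4] toolx [ 0.026  1.    -0.005] z [ 0.002 -0.005 -1.   ] F [ -1.  -10.7   6.2] w -0.282555825952106 q [-0.15  0.63  0.1   1.86 -0.09  0.65 -0.03]
```

```bash
python3 -m pendant '{"hand":[-1,-1],"xyz":[[0.0006,0,0],[0.0012,0,0]],"angular":[[0,0,0],[0,0,0]]}'| egrep "position|wrist"
python3 -m pendant '{"hand":[-1,-1,-1,-1,-1],"xyz":[[-0.005,0,0],[-0.01,0,-0.005],[-0.012,0,-0.025],[-0.012,0,-0.05],[-0.012,0,-0.07]],"angular":[[0,0,0],[0,0,0],[0,0,0],[0,0,0],[0,0,0]]}'| egrep "position|wrist"
python3 -m pendant '{"hand":[-1,-1,-1,-1,-1],"xyz":[[0.012,0.005,0],[0.024,0.01,0],[0.036,0.015,0],[0.048,0.02,0],[0.058,0.023,0]],"angular":[[0,0,-7],[0,0,-14],[0,0,-21],[0,0,-28],[0,0,-35]]}'| egrep "position|wrist"
python3 -m pendant '{"hand":[-1,-1,-1,-1,-1],"xyz":[[0,0,0],[0,0,0],[0,0,0],[0,0,0],[0,0,0]],"angular":[[0,0,-7],[0,0,-14],[0,0,-21],[0,0,-28],[0,0,-35]]}'| egrep "position|wrist"
python3 -m pendant '{"hand":[-1,-1,-1],"xyz":[[0,0,0],[0,0,0],[0,0,0]],"angular":[[0,0,-5],[0,0,-5],[0,0,-5]]}'| egrep "position|wrist"
python3 - <<'E'
from h import *
st()
s=manip.get_state();D=np.r_[c+0.3*xd+5.7*yd,0]-s["position"];print("axis in tool",s["eef_rot"].T@D)
t=get_image("top");cv2.imwrite("pics/t4.png",cv2.resize(t["img"][165:260,195:355],(800,475),interpolation=cv2.INTER_CUBIC)[:,:,::-1])
t=get_image("side");cv2.imwrite("pics/s4.png",cv2.resize(t["img"][165:295,225:355],(598,598),interpolation=cv2.INTER_CUBIC)[:,:,::-1])
E
```

```text
position: [585.6, 14.0, 45.4]
wrist_force: [-0.6, -14.2, 5.6]
position: [584.4, 9.1, 115.6]
wrist_force: [1.4, 0.5, 1.4]
position: [609.2, 68.1, 114.9]
wrist_force: [0.3, -0.5, -0.0]
position: [608.6, 66.9, 114.7]
wrist_force: [0.7, -0.4, 0.1]
position: [608.7, 66.5, 114.5]
wrist_force: [0.2, -0.7, -0.3]
8.6667 rack [ 23.7   4.9 114.5] toolx [-0.959  0.283  0.   ] z [-0.     0.001 -1.   ] F [ 0.2 -0.7 -0.3] w 0.07065863375110461 q [ 0.01  0.57 -0.21  1.76  0.16  0.83  1.01]
axis in tool [ 22.72045237  -5.42042178 114.522812  ]
```

View pics/s4.png

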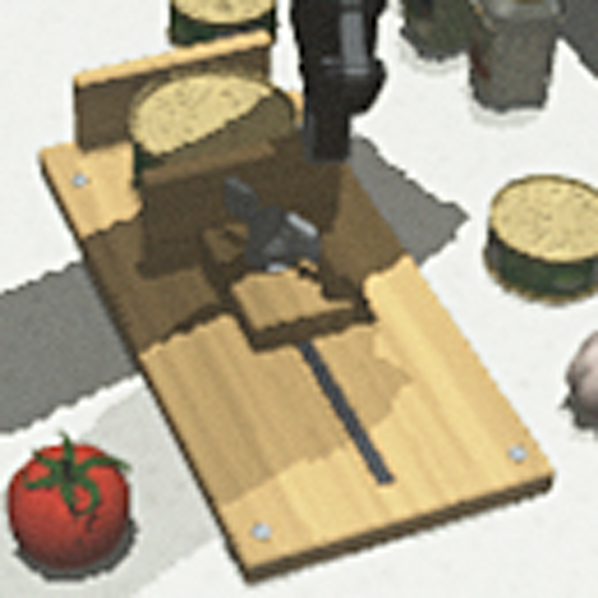

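```bash
cat >> h.py <<'E'
def ax(h=(0.3,5.7)):
    s=manip.get_state();D=np.r_[c+h[0]*xd+h[1]*yd,0]-s["position"];p=R(s["position"]);x=s["eef_rot"][:2,0];a=np.degrees(np.arctan2(x@yd,x@xd))
    print("t%.2f"%s["time_s"],"axis in tool",np.round((s["eef_rot"].T@D)[:2],1),"rack",p,"beta",round((a+180+180)%360-180,1),"posang",round(np.degrees(np.arctan2(p[1]-h[1],p[0]-h[0])),1),"F",np.round(s["wrist_force"],1),"T",np.round(s["ft_torque"],2),"q7",round(s["joint_positions"][6],2))
E
python3 -m pendant '{"hand":[-1,-1,-1,-1,-1],"xyz":[[-0.0028,-0.0054,0.005],[-0.0028,-0.0054,0.02],[-0.0028,-0.0054,0.035],[-0.0028,-0.0054,0.045],[-0.0028,-0.0054,0.0465]],"angular":[[0,0,0],[0,0,0],[0,0,0],[0,0,0],[0,0,0]]}'| egrep "position|wrist"
python3 -c "
from h import *
ax()"
python3 -m pendant '{"hand":[-1,-1,-1,-1,-1],"xyz":[[0.0002,-0.0031,0],[0.0008,-0.0062,0],[0.0017,-0.0091,0],[0.003,-0.012,0],[0.0046,-0.0146,0]],"angular":[[0,0,7],[0,0,14],[0,0,21],[0,0,28],[0,0,35]]}'| egrep "position|wrist"
python3 -c "
from h import *
ax()"
```

```text
position: [608.3, 59.4, 65.3]
wrist_force: [-0.3, -0.6, -0.1]
t9.18 axis in tool [24.1  1.7] rack [23.4 -2.2 65.3] beta -15.1 posang -18.9 F [-0.3 -0.6 -0.1] T [0.03 0.   0.07] q7 1.0
position: [602.9, 47.2, 68.4]
wrist_force: [2.8, 0.4, -1.2]
t9.60 axis in tool [27.1 -1.2] rack [ 18.3 -14.5  68.4] beta -50.4 posang -48.3 F [ 2.8  0.4 -1.2] T [-0.06 -0.49  0.07] q7 0.51
```

```bash
python3 -m pendant '{"hand":[-1,-1,-1,-1,-1],"xyz":[[0.0002,-0.0031,0],[0.0008,-0.0062,0],[0.0017,-0.0091,0],[0.003,-0.012,0],[0.0046,-0.0146,0]],"angular":[[0,0,7],[0,0,14],[0,0,21],[0,0,28],[0,0,35]]}'>/dev/null
python3 -c "
from h import *
ax()"
python3 -m pendant '{"hand":[-1,-1,-1,-1,-1],"xyz":[[0.0002,-0.0031,0],[0.0008,-0.0062,0],[0.0017,-0.0091,0],[0.003,-0.012,0],[0.0046,-0.0146,0]],"angular":[[0,0,7],[0,0,14],[0,0,21],[0,0,28],[0,0,35]]}'>/dev/null
python3 - <<'E'
from h import *
ax()
for n in("top","side"):
    t=get_image(n);cv2.imwrite(f"pics/{n}5.png",t["img"][:,:,::-1])
b=cv2.resize(t["img"][185:265,245:325],(600,600),interpolation=cv2.INTER_CUBIC)
cv2.imwrite("pics/s5.png",b[:,:,::-1])
E
```

```text
t10.02 axis in tool [27.6 -1.5] rack [  3.9 -21.7  68.5] beta -85.4 posang -82.5 F [ 1.5 -3.3 -0.1] T [-0.6  -0.29  0.08] q7 0.02
t10.43 axis in tool [27.4 -1.6] rack [-12.2 -18.6  68.2] beta -120.4 posang -117.2 F [-0.9 -3.4 -0.2] T [-0.74  0.16  0.07] q7 -0.49
```

View pics/s5.png

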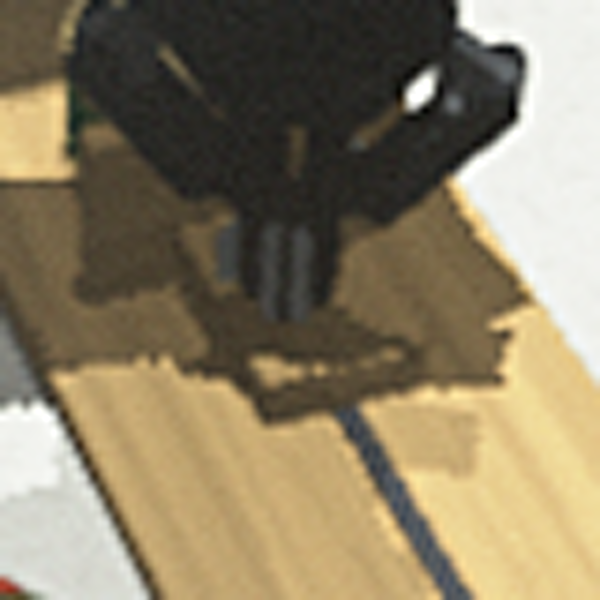

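The wing (left of the fingertips at about (228,250)) is being pushed round. I'll finish this stroke, lift and swing back.

```bash
python3 -m pendant '{"hand":[-1,-1,-1,-1,-1],"xyz":[[0.0002,-0.0031,0],[0.0008,-0.0062,0],[0.0017,-0.0091,0],[0.003,-0.012,0],[0.0046,-0.0146,0]],"angular":[[0,0,7],[0,0,14],[0,0,21],[0,0,28],[0,0,35]]}'>/dev/null
python3 -c "
from h import *
ax()"
python3 -m pendant '{"hand":[-1,-1,-1],"xyz":[[0.0002,-0.0031,0],[0.0008,-0.0062,0],[0.0017,-0.0091,0]],"angular":[[0,0,7],[0,0,14],[0,0,21]]}'>/dev/null
python3 -c "
from h import *
ax()"
python3 -m pendant '{"hand":[-1,-1,-1,-1],"xyz":[[0,0.003,0],[0,0.003,-0.015],[0,0.003,-0.035],[0,0.003,-0.046]],"angular":[[0,0,0],[0,0,0],[0,0,0],[0,0,0]]}'>/dev/null
python3 -m pendant '{"hand":[-1,-1,-1,-1,-1],"xyz":[[0.0002,0.0031,0],[0.0008,0.0062,0],[0.0017,0.0091,0],[0.003,0.012,0],[0.0046,0.0146,0]],"angular":[[0,0,-7],[0,0,-14],[0,0,-21],[0,0,-28],[0,0,-35]]}'>/dev/null
python3 -m pendant '{"hand":[-1,-1,-1,-1,-1],"xyz":[[0.0002,0.0031,0],[0.0008,0.0062,0],[0.0017,0.0091,0],[0.003,0.012,0],[0.0046,0.0146,0]],"angular":[[0,0,-7],[0,0,-14],[0,0,-21],[0,0,-28],[0,0,-35]]}'>/dev/null
python3 -m pendant '{"hand":[-1,-1,-1,-1,-1],"xyz":[[0.0002,0.0031,0],[0.0008,0.0062,0],[0.0017,0.0091,0],[0.003,0.012,0],[0.0046,0.0146,0]],"angular":[[0,0,-7],[0,0,-14],[0,0,-21],[0,0,-28],[0,0,-35]]}'>/dev/null
python3 -m pendant '{"hand":[-1,-1,-1,-1,-1],"xyz":[[0.0002,0.0031,0],[0.0008,0.0062,0],[0.0017,0.0091,0],[0.003,0.012,0],[0.0046,0.0146,0]],"angular":[[0,0,-7],[0,0,-14],[0,0,-21],[0,0,-28],[0,0,-35]]}'>/dev/null
python3 -m pendant '{"hand":[-1,-1,-1,-1,-1],"xyz":[[0.0002,0.0031,0],[0.0008,0.0062,0],[0.0017,0.0091,0],[0.003,0.012,0],[0.0046,0.0146,0]],"angular":[[0,0,-7],[0,0,-14],[0,0,-21],[0,0,-28],[0,0,-35]]}'>/dev/null
python3 -m pendant '{"hand":[-1,-1,-1,-1],"xyz":[[0.0002,0.0031,0],[0.0008,0.0062,0],[0.0013,0.0079,0],[0.0013,0.0079,0]],"angular":[[0,0,-7],[0,0,-14],[0,0,-18],[0,0,-18]]}'>/dev/null
python3 -c "
from h import *
ax()
for n in ('top','side'): cv2.imwrite(f'pics/{n}6.png',get_image(n)['img'][:,:,::-1])"
```

```text
t10.95 axis in tool [26.7 -0.8] rack [-23.4  -6.3  67.7] beta -155.1 posang -153.1 F [-2.4 -2.5 -0.9] T [-0.42  0.57  0.04] q7 -1.0
t11.20 axis in tool [26.6 -0.6] rack [-26.    3.3  67.4] beta -176.1 posang -174.8 F [-2.  -2.1 -1. ] T [-0.35  0.51  0.  ] q7 -1.31
t13.95 axis in tool [25.7  3.6] rack [ 25.7   9.8 114.4] beta 17.4 posang 9.2 F [-0.5 -0.5 -0.6] T [-0.05  0.01  0.01] q7 1.53
```

```bash
python3 -m pendant '{"hand":[-1,-1,-1,-1],"xyz":[[0,0.0036,0.003],[0,0.0036,0.02],[0,0.0036,0.036],[0,0.0036,0.046]],"angular":[[0,0,0],[0,0,0],[0,0,0],[0,0,0]]}'>/dev/null
python3 -c "
from h import *
ax()"
python3 -m pendant '{"hand":[-1,-1,-1,-1,-1],"xyz":[[0.0002,-0.0031,0],[0.0008,-0.0062,0],[0.0017,-0.0091,0],[0.003,-0.012,0],[0.0046,-0.0146,0]],"angular":[[0,0,7],[0,0,14],[0,0,21],[0,0,28],[0,0,35]]}'>/dev/null
python3 -c "
from h import *
ax()"
python3 -m pendant '{"hand":[-1,-1,-1,-1,-1],"xyz":[[0.0002,-0.0031,0],[0.0008,-0.0062,0],[0.0017,-0.0091,0],[0.003,-0.012,0],[0.0046,-0.0146,0]],"angular":[[0,0,7],[0,0,14],[0,0,21],[0,0,28],[0,0,35]]}'>/dev/null
python3 -c "
from h import *
ax()"
python3 -m pendant '{"hand":[-1,-1,-1,-1,-1],"xyz":[[0.0002,-0.0031,0],[0.0008,-0.0062,0],[0.0017,-0.0091,0],[0.003,-0.012,0],[0.0046,-0.0146,0]],"angular":[[0,0,7],[0,0,14],[0,0,21],[0,0,28],[0,0,35]]}'>/dev/null
python3 -c "
from h import *
ax()"
```

```text
t14.38 axis in tool [24.1 -0.2] rack [23.3 12.9 66.4] beta 17.0 posang 17.4 F [-1.1  0.1 -0.4] T [-0.01 -0.01 -0.02] q7 1.5
t14.80 axis in tool [25.4 -0.9] rack [24.6 -1.5 67.7] beta -18.3 posang -16.5 F [ 2.3  0.7 -2. ] T [ 0.28 -0.41  0.01] q7 1.01
t15.22 axis in tool [26.1 -0.5] rack [ 16.1 -14.9  67.9] beta -53.4 posang -52.5 F [ 2.3 -0.7 -0.8] T [-0.1  -0.49 -0.02] q7 0.53
t15.63 axis in tool [26.9 -0.3] rack [  1.2 -21.1  67.9] beta -88.4 posang -88.1 F [ 1.4 -1.5 -0.9] T [-0.56 -0.29  0.03] q7 0.04
```

```bash
python3 -m pendant '{"hand":[-1,-1,-1,-1,-1],"xyz":[[0.0002,-0.0031,0],[0.0008,-0.0062,0],[0.0017,-0.0091,0],[0.003,-0.012,0],[0.0046,-0.0146,0]],"angular":[[0,0,7],[0,0,14],[0,0,21],[0,0,28],[0,0,35]]}'>/dev/null
python3 -m pendant '{"hand":[-1,-1,-1,-1,-1],"xyz":[[0.0002,-0.0031,0],[0.0008,-0.0062,0],[0.0017,-0.0091,0],[0.003,-0.012,0],[0.0046,-0.0146,0]],"angular":[[0,0,7],[0,0,14],[0,0,21],[0,0,28],[0,0,35]]}'>/dev/null
python3 -c "
from h import *
ax()"
python3 -m pendant '{"hand":[-1,-1,-1],"xyz":[[0.0002,-0.0031,0],[0.0008,-0.0062,0],[0.0012,-0.0077,0]],"angular":[[0,0,7],[0,0,14],[0,0,17.5]]}'>/dev/null
python3 -c "
from h import *
ax()"
python3 -m pendant '{"hand":[-1,-1,-1,-1],"xyz":[[0,0.003,0],[0,0.003,-0.015],[0,0.003,-0.035],[0,0.003,-0.046]],"angular":[[0,0,0],[0,0,0],[0,0,0],[0,0,0]]}'>/dev/null
python3 -m pendant '{"hand":[-1,-1,-1,-1,-1],"xyz":[[0.0002,0.0031,0],[0.0008,0.0062,0],[0.0017,0.0091,0],[0.003,0.012,0],[0.0046,0.0146,0]],"angular":[[0,0,-7],[0,0,-14],[0,0,-21],[0,0,-28],[0,0,-35]]}'>/dev/null
python3 -m pendant '{"hand":[-1,-1,-1,-1,-1],"xyz":[[0.0002,0.0031,0],[0.0008,0.0062,0],[0.0017,0.0091,0],[0.003,0.012,0],[0.0046,0.0146,0]],"angular":[[0,0,-7],[0,0,-14],[0,0,-21],[0,0,-28],[0,0,-35]]}'>/dev/null
python3 -m pendant '{"hand":[-1,-1,-1,-1,-1],"xyz":[[0.0002,0.0031,0],[0.0008,0.0062,0],[0.0017,0.0091,0],[0.003,0.012,0],[0.0046,0.0146,0]],"angular":[[0,0,-7],[0,0,-14],[0,0,-21],[0,0,-28],[0,0,-35]]}'>/dev/null
python3 -m pendant '{"hand":[-1,-1,-1,-1,-1],"xyz":[[0.0002,0.0031,0],[0.0008,0.0062,0],[0.0017,0.0091,0],[0.003,0.012,0],[0.0046,0.0146,0]],"angular":[[0,0,-7],[0,0,-14],[0,0,-21],[0,0,-28],[0,0,-35]]}'>/dev/null
python3 -m pendant '{"hand":[-1,-1,-1,-1,-1],"xyz":[[0.0002,0.0031,0],[0.0008,0.0062,0],[0.0017,0.0091,0],[0.003,0.012,0],[0.0046,0.0146,0]],"angular":[[0,0,-7],[0,0,-14],[0,0,-21],[0,0,-28],[0,0,-35]]}'>/dev/null
python3 -m pendant '{"hand":[-1,-1,-1,-1],"xyz":[[0.0002,0.0031,0],[0.0008,0.0062,0],[0.0013,0.0079,0],[0.0013,0.0079,0]],"angular":[[0,0,-7],[0,0,-14],[0,0,-18],[0,0,-18]]}'>/dev/null
python3 -c "
from h import *
ax()"
```

```text
t16.47 axis in tool [28.1 -0.3] rack [-25.5  -4.9  67.1] beta -158.4 posang -157.7 F [-2.7 -2.6 -0.9] T [-0.46  0.5   0.04] q7 -0.99
t16.72 axis in tool [27.9 -0.1] rack [-27.3   3.6  67. ] beta -175.9 posang -175.6 F [-2.5 -1.7 -2.5] T [-0.3   0.48 -0.01] q7 -1.25
t19.47 axis in tool [24.7  2.8] rack [ 24.5  10.5 114.1] beta 17.7 posang 11.2 F [ 0.  -0.7  0.8] T [-0.04 -0.01 -0.05] q7 1.58
```

```bash
python3 -m pendant '{"hand":[-1,-1,-1,-1],"xyz":[[-0.001,0.0028,0.003],[-0.001,0.0028,0.02],[-0.001,0.0028,0.036],[-0.001,0.0028,0.046]],"angular":[[0,0,0],[0,0,0],[0,0,0],[0,0,0]]}'>/dev/null
python3 -m pendant '{"hand":[-1,-1,-1,-1,-1],"xyz":[[0.0002,-0.0031,0],[0.0008,-0.0062,0],[0.0017,-0.0091,0],[0.003,-0.012,0],[0.0046,-0.0146,0]],"angular":[[0,0,7],[0,0,14],[0,0,21],[0,0,28],[0,0,35]]}'>/dev/null
python3 -c "
from h import *
ax()"
python3 -m pendant '{"hand":[-1,-1,-1,-1,-1],"xyz":[[0.0002,-0.0031,0],[0.0008,-0.0062,0],[0.0017,-0.0091,0],[0.003,-0.012,0],[0.0046,-0.0146,0]],"angular":[[0,0,7],[0,0,14],[0,0,21],[0,0,28],[0,0,35]]}'>/dev/null
python3 -c "
from h import *
ax()"
python3 -m pendant '{"hand":[-1,-1,-1,-1,-1],"xyz":[[0.0002,-0.0031,0],[0.0008,-0.0062,0],[0.0017,-0.0091,0],[0.003,-0.012,0],[0.0046,-0.0146,0]],"angular":[[0,0,7],[0,0,14],[0,0,21],[0,0,28],[0,0,35]]}'>/dev/null
python3 -c "
from h import *
ax()"
```

```text
t20.22 axis in tool [25.8 -1. ] rack [25.1 -1.4 67.7] beta -17.9 posang -16.0 F [ 1.8  1.4 -1.4] T [ 0.3  -0.4  -0.02] q7 1.08
t20.63 axis in tool [26.6 -0.8] rack [ 16.8 -15.   68. ] beta -52.9 posang -51.4 F [ 2.1 -1.  -0.9] T [-0.12 -0.55 -0.03] q7 0.59
t21.05 axis in tool [27.2 -0.8] rack [  1.9 -21.3  67.9] beta -88.0 posang -86.6 F [ 1.2 -2.3 -1.4] T [-0.57 -0.33 -0.01] q7 0.1
```

```bash
cat > g.py <<'E'
from h import *
import sys
ax(); f=manip.get_state()["wrist_force"]; sys.exit(int(np.hypot(f[0],f[1])>5))
E
python3 -m pendant '{"hand":[-1,-1],"xyz":[[0,-0.0013,0],[0.0001,-0.0027,0]],"angular":[[0,0,3],[0,0,6]]}'>/dev/null; python3 g.py &&
python3 -m pendant '{"hand":[-1,-1],"xyz":[[0,-0.0013,0],[0.0001,-0.0027,0]],"angular":[[0,0,3],[0,0,6]]}'>/dev/null && python3 g.py &&
python3 -m pendant '{"hand":[-1,-1],"xyz":[[0,-0.0013,0],[0.0001,-0.0027,0]],"angular":[[0,0,3],[0,0,6]]}'>/dev/null && python3 g.py &&
python3 -m pendant '{"hand":[-1,-1],"xyz":[[0,-0.0013,0],[0.0001,-0.0027,0]],"angular":[[0,0,3],[0,0,6]]}'>/dev/null && python3 g.py &&
python3 -m pendant '{"hand":[-1,-1],"xyz":[[0,-0.0013,0],[0.0001,-0.0027,0]],"angular":[[0,0,3],[0,0,6]]}'>/dev/null && python3 g.py &&
python3 -m pendant '{"hand":[-1,-1],"xyz":[[0,-0.0013,0],[0.0001,-0.0027,0]],"angular":[[0,0,3],[0,0,6]]}'>/dev/null && python3 g.py &&
python3 -m pendant '{"hand":[-1,-1],"xyz":[[0,-0.0013,0],[0.0001,-0.0027,0]],"angular":[[0,0,3],[0,0,6]]}'>/dev/null && python3 g.py &&
python3 -m pendant '{"hand":[-1,-1],"xyz":[[0,-0.0013,0],[0.0001,-0.0027,0]],"angular":[[0,0,3],[0,0,6]]}'>/dev/null && python3 g.py
```

```text
t21.22 axis in tool [27.1 -0.5] rack [ -1.1 -21.3  67.9] beta -93.8 posang -93.0 F [ 1.2 -3.1 -1.7] T [-0.61 -0.17  0.06] q7 0.02
t21.38 axis in tool [27.3 -0.5] rack [ -3.9 -21.2  67.8] beta -99.8 posang -98.9 F [ 0.  -3.7 -1.1] T [-0.65 -0.09  0.04] q7 -0.07
t21.55 axis in tool [27.4 -0.5] rack [ -6.7 -20.7  67.7] beta -105.8 posang -104.9 F [ 0.6 -2.6 -1.2] T [-0.69 -0.05  0.04] q7 -0.15
t21.72 axis in tool [27.5 -0.5] rack [ -9.5 -19.9  67.7] beta -111.8 posang -110.9 F [-0.3 -4.  -1.3] T [-0.66  0.09 -0.01] q7 -0.24
t21.88 axis in tool [27.6 -0.4] rack [-12.2 -18.8  67.6] beta -117.8 posang -117.0 F [-1.2 -3.2 -0.7] T [-0.64  0.13  0.04] q7 -0.33
t22.05 axis in tool [27.7 -0.4] rack [-14.8 -17.4  67.5] beta -123.8 posang -123.2 F [-0.9 -3.   0.6] T [-0.64  0.16  0.04] q7 -0.41
t22.22 axis in tool [27.7 -0.4] rack [-17.1 -15.7  67.5] beta -129.8 posang -129.1 F [-1.6 -3.2 -0.5] T [-0.6   0.31  0.01] q7 -0.5
t22.38 axis in tool [27.9 -0.3] rack [-19.4 -13.9  67.4] beta -135.8 posang -135.1 F [-1.2 -3.2 -0.5] T [-0.58  0.34  0.  ] q7 -0.59
```

```bash
python3 -m pendant '{"hand":[-1,-1],"xyz":[[0,-0.0013,0],[0.0001,-0.0027,0]],"angular":[[0,0,3],[0,0,6]]}'>/dev/null; python3 g.py &&
python3 -m pendant '{"hand":[-1,-1],"xyz":[[0,-0.0013,0],[0.0001,-0.0027,0]],"angular":[[0,0,3],[0,0,6]]}'>/dev/null && python3 g.py &&
python3 -m pendant '{"hand":[-1,-1],"xyz":[[0,-0.0013,0],[0.0001,-0.0027,0]],"angular":[[0,0,3],[0,0,6]]}'>/dev/null && python3 g.py &&
python3 -m pendant '{"hand":[-1,-1],"xyz":[[0,-0.0013,0],[0.0001,-0.0027,0]],"angular":[[0,0,3],[0,0,6]]}'>/dev/null && python3 g.py &&
python3 -m pendant '{"hand":[-1,-1],"xyz":[[0,-0.0013,0],[0.0001,-0.0027,0]],"angular":[[0,0,3],[0,0,6]]}'>/dev/null && python3 g.py &&
python3 -m pendant '{"hand":[-1,-1],"xyz":[[0,-0.0013,0],[0.0001,-0.0027,0]],"angular":[[0,0,3],[0,0,6]]}'>/dev/null && python3 g.py &&
python3 -m pendant '{"hand":[-1,-1],"xyz":[[0,-0.0013,0],[0.0001,-0.0027,0]],"angular":[[0,0,3],[0,0,6]]}'>/dev/null && python3 g.py
```

```text
t22.55 axis in tool [28.  -0.3] rack [-21.4 -11.8  67.3] beta -141.8 posang -141.1 F [-2.3 -2.7 -0.5] T [-0.53  0.4   0.04] q7 -0.68
t22.72 axis in tool [28.  -0.4] rack [-23.1  -9.4  67.3] beta -147.8 posang -147.2 F [-2.  -2.7 -1. ] T [-0.53  0.48  0.05] q7 -0.77
t22.88 axis in tool [28.1 -0.4] rack [-24.6  -7.   67.2] beta -153.8 posang -153.0 F [-1.2 -2.3 -0.6] T [-0.43  0.42 -0.01] q7 -0.86
t23.05 axis in tool [28.1 -0.5] rack [-25.8  -4.4  67.2] beta -159.8 posang -158.8 F [-2.2 -2.3 -0.7] T [-0.43  0.42 -0.06] q7 -0.94
t23.22 axis in tool [28.2 -0.5] rack [-26.7  -1.7  67.1] beta -165.7 posang -164.7 F [-2.1 -1.5 -2. ] T [-0.34  0.49  0.01] q7 -1.03
t23.38 axis in tool [28.2 -0.7] rack [-27.3   1.1  67.1] beta -171.7 posang -170.5 F [-3.  -0.5 -1.7] T [-0.29  0.51  0.05] q7 -1.12
t23.55 axis in tool [28.8 -1.7] rack [-28.2   3.   67. ] beta -177.8 posang -174.6 F [-4.6 -4.6 -0.1] T [-1.09  0.97  0.05] q7 -1.21
```

```bash
python3 -m pendant '{"hand":[-1,-1],"xyz":[[0,-0.0006,0],[0,-0.0006,0]],"angular":[[0,0,1.5],[0,0,1.5]]}'>/dev/null; python3 g.py
python3 -m pendant '{"hand":[-1,-1],"xyz":[[0,-0.0006,0],[0,-0.0006,0]],"angular":[[0,0,1.5],[0,0,1.5]]}'>/dev/null; python3 g.py
```

```text
t23.72 axis in tool [29.1 -2.4] rack [-28.5   3.1  66.9] beta -179.2 posang -174.8 F [-5.1 -4.5 -0.4] T [-0.82  0.95  0.04] q7 -1.24
t23.88 axis in tool [29.4 -2.9] rack [-28.8   3.3  66.9] beta 179.3 posang -175.3 F [-4.8 -4.4 -0.3] T [-0.96  1.06  0.02] q7 -1.26
```

```bash
python3 -m pendant '{"hand":[-1,-1,-1],"xyz":[[0,-0.0007,0],[0,-0.0015,0],[0,-0.0015,0]],"angular":[[0,0,0],[0,0,0],[0,0,0]]}'>/dev/null; python3 g.py
python3 -m pendant '{"hand":[-1,-1,-1],"xyz":[[0,-0.0007,0],[0,-0.0015,0],[0,-0.0015,0]],"angular":[[0,0,0],[0,0,0],[0,0,0]]}'>/dev/null; python3 g.py
```

```text
t24.13 axis in tool [29.4 -2.7] rack [-28.8   3.6  66.9] beta 179.3 posang -175.9 F [-4.9 -6.8  0.2] T [-1.41  1.05  0.05] q7 -1.26
t24.38 axis in tool [29.4 -2.6] rack [-28.8   3.9  66.8] beta 179.2 posang -176.5 F [ -5.5 -10.3   1. ] T [-1.92  1.08  0.01] q7 -1.26
```

The nut is stalled hard: 3 mm commanded gave 0.6 mm of movement and 10 N. I'll back off, clear the view and check.

```bash
python3 -m pendant '{"hand":[-1,-1,-1,-1,-1],"xyz":[[0,0.004,0],[0,0.009,0],[0,0.009,-0.02],[0,0.009,-0.055],[0,0.009,-0.09]],"angular":[[0,0,0],[0,0,0],[0,0,0],[0,0,0],[0,0,0]]}' | egrep "posi|wrist"
python3 -m pendant '{"hand":[-1,-1,-1,-1,-1],"xyz":[[0,0.02,-0.03],[0,0.05,-0.06],[0,0.085,-0.08],[0,0.12,-0.1],[0,0.155,-0.11]],"angular":[[0,0,0],[0,0,0],[0,0,0],[0,0,0],[0,0,0]]}' >/dev/null
python3 -m pendant '{"hand":[-1,-1,-1,-1,-1],"xyz":[[-0.03,0.02,0],[-0.06,0.05,0],[-0.09,0.08,0],[-0.12,0.11,0],[-0.14,0.14,0]],"angular":[[0,0,0],[0,0,0],[0,0,0],[0,0,0],[0,0,0]]}'| egrep "posi|wrist"
python3 - <<'E'
from h import *
t=get_image("top")["img"];s=get_image("side")["img"]
cv2.imwrite("pics/topf.png",t[:,:,::-1]);cv2.imwrite("pics/sidef.png",s[:,:,::-1])
a=cv2.resize(t[165:260,195:295],(400,380),interpolation=cv2.INTER_CUBIC);b=cv2.resize(s[165:260,230:330],(400,380),interpolation=cv2.INTER_CUBIC)
w=np.hstack([cv2.resize(t[90:300,150:370],(400,382))[:200*2-180],cv2.resize(s[140:300,190:390],(400,220))]) if 0 else np.hstack([cv2.resize(t,(400,220)),cv2.resize(s,(400,220))])
cv2.imwrite("pics/f.png",np.vstack([np.hstack([a,b]),w])[:,:,::-1])
E
```

```text
position: [558.1, 62.1, 158.0]
wrist_force: [1.0, -0.6, 0.1]
position: [407.3, -229.0, 267.9]
wrist_force: [0.7, -0.6, 0.6]
```

View pics/f.png

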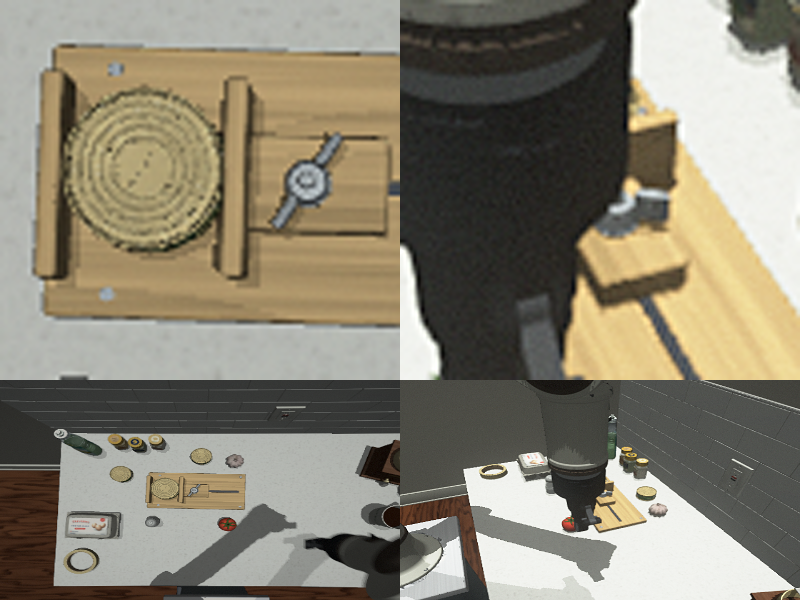

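The final picture shows the tin touching both ends and upright (left crop: tin cols 65–222, plate face about col 222). The wing is at about −35° in the rack frame (tips at (338,138) and (275,225)). The tomato, shaker and garlic look unmoved. As a numeric check I'll compare the wing-top height before and after, and the object shifts.

Run:
```python
from h import *
t=get_image("top");s=get_image("side")
for n,a,b in(("before",(195+564/5,165+199/5),(225+360/4.6,165+295/4.6)),("after",(195+339/4,165+136/4),(230+268/4,165+193/4))):
    print(n,*two(t,a,s,b))
print("plate back",R(onz(t,195+248/4,165+80/4,72)),R(onz(t,195+247/4,165+275/4,72)),"foot end",R(onz(t,195+387/4,165+140/4,36)),"tin",R(onz(t,195+144/4,165+169/4,56)))
a=cv2.imread("pics/top0.png").astype(int);b=cv2.imread("pics/topf.png").astype(int)
for n,(u,v) in dict(tom=(318,275),salt=(213,270),garlic=(329,154)).items():
    print(n,[cv2.phaseCorrelate(a[v-22:v+22,u-22:u+22].mean(2),b[v-22:v+22,u-22:u+22].mean(2))])
```

```text
before [594.3556319   -7.22858746  70.53453993] 0.9990455433666302
after [607.51658106  50.99749633  61.98091075] 0.13440796976676297
plate back [49.9 37.5 72. ] [-51.5  34.9  72. ] foot end [ 24.1 -36.4  36. ] tin [ 3.3 91.8 56. ]
tom [((0.4153357433242526, 0.5351650855853798), 0.788334674894857)]
salt [((0.5369375031099146, 0.5128094201646896), 0.9959000928295253)]
garlic [((0.545352730034363, 0.46171393501312963), 0.9946942344784281)]
```

```bash
python3 -c "
from plant import ticket
print(ticket.hand_in())"
```

```text
the job is handed in; nothing more can be done
None
```

I pushed the sliding end until the tin stood snug against the fixed panel, screwed the wing nut clockwise to its hard stop (wing tops measured at 62 mm, the home height), left the garlic, salt shaker and tomato unmoved in the top view, and handed the job in; the hand-in gave no verdict.

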